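# Seat the calibration block on the colour meter and hold it down

## Robot

A 6-joint arm with a two-finger parallel gripper is mounted at the origin on the work surface. World frame = base frame: x ahead of the robot, y to its left, z up, the work surface at z = 0. Lengths are in mm, angles in rad, forces in N, time in s.
With the tool pointing down it reaches from about 275 to 750 mm from the base axis. Payload 10.2 kg.
Tool frame: the origin (TCP) lies midway between the tips of the shut fingers; the grasp point (between the pads) lies 19 mm behind it; z points along the fingers, y is the line along which they close (so a half turn about z gives the same grasp; the last joint's range is limited). The gripper opens to 85 mm and grips with 20 to 120 N. Pads are 22 mm wide; open, the fingers measure 114 mm over their backs; the gripper's body (76 mm by 85 mm) begins 54 mm behind the grasp point. The pads swing forward as they close: fully open they stand 13 mm farther back than shut.
Start: joints at [-1.561, 0.313, 1.498, -0, 1.331, -0.223], TCP at [121.105, -510.847, 208.094] pointing down, gripper open.
Joint ranges: [-2.94, 2.94], [-0.97, 2.17], [0.19, 2.56], [-1.23, 4.37], [0.02, 3.11], [-2.88, 2.88]. Speed limits (rad/s): [2.39, 2.39, 3.01, 3.14, 3.14, 3.14].

## Interface

Orientations are given as a rotation vector (axis times angle).
In Python, from cell import read_state, camera, finish_job, silhouettes gives the robot as it stands.
- The arm moves only by the tool jog_arm, never from a script. Its argument "steps" is one flat list of numbers, 6 for each row, row after row: the shift along the world's x, y, z in mm, then the turn, a rotation vector about the world's x, y, z in rad. A call has exactly 10 rows; each row is the pose to reach, as a shift and turn from the pose commanded when the call began; what a row does not reach only later rows make up. A row lasts 1/8 s, in which the tool goes at most 62.5 mm and 10.7 degrees, less where a joint would pass 70% of its speed; a pose out of reach is approached as far as the arm can. A call with a gripper value outside its range is refused whole. "jaw" is the opening in per cent of the stroke, from 0 (shut) to 100 (fully open), set as the call begins (left out, the last holds). The fingers move at their own pace and stop on an object; "newtons" is the grip in N (left out, the last holds). Time passes only in rows, so rows that repeat a pose let the fingers close, or fill a call up. It gives the time, the measured TCP pose, the force, the opening and the grip force at its end, in the units of the state.
- read_state(): the state, without advancing time (a new reading comes with each control period).
- camera(name): name is "scene" or "side" or "wrist"; returns a dict with "image" (480x640x3 uint8, red, green, blue), "fx", "fy", "cx", "cy" (pixels), "rvec" (rotation vector, rad) and "tvec" (3), from world to camera coordinates, as OpenCV has them. Camera axes: x right, y down, z forward; pixel columns grow to the right and rows downward; lengths in mm; the calibration is good to about 2 mm. A picture is of the moment at which its call begins. There is no depth.
- finish_job(): hands the job in; it is judged then, once.
Trained networks look in a picture, given as the dict that the camera call returned (one of the last four; its "shot" number tells which), for a name from the list of things; names that differ only in an ending like _2 or _b are one class to them, and where a whole thing is asked for, a point or a joint stands for the part that bears it (a point fixed in the world has none). Each returns a list of dicts, best first, with "conf" (0 to 1); they miss things now and then, are a little off and sometimes report something else, mostly with a low value. They report only what shows in the picture. A call takes as long as a camera call. They do not tell look-alikes from the thing itself.
- silhouettes(picture, thing): "region" (480x640 bool, what is visible of it) and "uv" ([column, row] in pixels, amid what is visible of it).
The state is a dict: "time": time; "q": joint angles; "qvel": joint speeds; "tau": joint torques, N m; "position": TCP position; "ee_rot": TCP orientation; "contact_force": force on the tool from outside, world axes, zero at the start; "moment": the same for the moment, N m; "gripper_width": finger opening in mm; "grip_force": force on a finger pad.
Only numpy, scipy, OpenCV 4.12 (cv2) and the standard library are available. Lean on these libraries where they do the work, as an engineer would, in place of code of your own. Each camera call takes 0.05 s, during which the arm holds its last target. There are 200 camera calls.

## Task

Pick up the white calibration block by its black grip, turn it so that its red-striped side faces the meter's blue back stop, and bring it down square over the meter's spring stage, moving it along the stage's slot until the block drops over the locating pin that it hides. Then press block and stage fully down and finish while still holding the block there, as the meter reads only while it is held down. Leave everything else on the bench where it stands.

Things in the scene. Friction and masses are not known exactly. Their poses are not given: they have to be found in the camera images.
- block_mid (a point): loose calibration block, about 0.3 kg: white slab 90 (x) x 64 (y) x 30 mm high, black upright grip bar on its middle, 50 (x) x 18 (y) x 40 mm high; 70 mm high in all. The point is its middle, 35 mm above the underside; z up. Pinch the bar across its 18 mm, 20 mm above the point
- block_stripe (a point): middle of the block's red-striped side (the block's +y side), 32 mm from the block's middle, 15 mm above the underside
- block_socket (a point): mouth of the 13 x 13 mm square, 13 mm deep socket in the block's underside: 10 mm from the block's middle towards the red stripe, 35 mm below block_mid
- stage_top (a point): centre of the top of the meter's grey sprung stage, 116 (x) x 76 (y) mm, 65 mm above the bench when up; moves down with it; z up. With the pin in the socket the block lies flat on it, its middle at stage y = 0 and at the pin's x, its axes along the stage's. The white housing round it is fixed, 45 mm high, reaching 85 mm in +-x, 55 in +y, 120 in -y
- slot_mid (a point): middle of the dark slot in the stage's top, which runs along the stage's x, 10 mm to +y of its centre. The brass locating pin stands in the slot, 10 mm high and 10 mm thick, its top 4 mm tapering to a 5 mm flat tip. It is clamped anywhere up to 14 mm either way along x from this point: not measured, but visible from above until covered. Off the pin's place, the block rides on its tip
- stop_mid (a point): middle of the top of the blue back stop: a fixed upright plate along the stage's x, 120 mm long, 8 mm thick, on the stage's +y side 47 mm from its centre; its top is 20 mm above the raised stage and its inner face 43 mm from the centre
- stage (a joint): how far the stage is pressed down, m: 0 up, 0.012 on its lower stop. It is sprung: about 6 N starts it moving, about 13 N holds it fully down; it springs back up when let go, also when the pressed pin drops into the socket
- beaker: bystander, leave alone: clear glass beaker, 56 mm across, 75 mm tall; origin at the underside
- zero_cap: bystander, leave alone: black round cap with a knob, 60 mm across, 45 mm tall; origin at the underside
- amber_bottle: bystander, leave alone: amber bottle, 60 mm across, 150 mm tall; origin at the underside
- paint_can: bystander, leave alone: plain metal can, 84 mm across, 100 mm tall; origin at the underside
- sample_jar: bystander, leave alone: clear jar with blue cap, 64 mm across, 75 mm tall; origin at the underside
- spatula: bystander, leave alone: spatula lying flat, about 280 mm long; origin at the underside
- pail_lid: bystander, leave alone: white disc lid, 150 mm across, 12 mm thick; origin at the underside
There are look-alikes about, which are no part of the job. What is shaped like the part that bears block_mid but pink is not meant.

How it is judged (in metres and radians):
On the way, in this order (a step that is already met when the one before it is completed fails the run):
1. the block is over the stage, above the pin's height, turned with its striped side to the back stop (z of block_mid in the frame of stage_top above 0.0435 m and horizontal distance between block_mid and stage_top below 0.04 m and y of block_stripe in the frame of stage_top above 0.01 m and angle between the x axis of block_mid and the x axis of stage_top, either way round below 0.2 rad), for 0.1 s.
2. the block has dropped over the pin (z of block_mid in the frame of stage_top below 0.0405 m and x of block_mid in the frame of stage_top between -0.022 and 0.022 m and y of block_mid in the frame of stage_top between -0.006 and 0.006 m and y of block_stripe in the frame of stage_top above 0.02 m and angle between the x axis of block_mid and the x axis of stage_top, either way round below 0.12 rad), for 0.1 s.
At the end, for the whole second after the job is handed in: the block sits on the pin, its underside within 2 mm of the stage's face, within 0.06 rad of upright and 0.10 rad of square, striped side to the back stop; the stage is at least 9.5 mm of its 12 mm down, and the fingers still hold the block (over 2 N) through the last second (x of block_mid in the frame of stage_top between -0.022 and 0.022 m and y of block_mid in the frame of stage_top between -0.006 and 0.006 m and y of block_stripe in the frame of stage_top above 0.02 m and angle between the x axis of block_mid and the x axis of stage_top, either way round below 0.1 rad and z of block_mid in the frame of stage_top between 0.032 and 0.037 m and angle between block_mid's own z axis and vertical below 0.06 rad and value of joint stage above 0.0095 m and contact force between the fingers and block above 2 N); the arm keeps its last pose, push and grip.
It fails at once if a bystander was moved more than 25 mm (distance of any of beaker, zero_cap, amber_bottle, paint_can, sample_jar, spatula, pail_lid from where it was at the start of the episode above 0.025 m).
It also fails if it takes over 51 s, if anything falls off the work surface, if the arm or the gripper's body presses on something with over 40 N, if the wrist force passes 120 N, or if a joint passes its speed limit or range.

## Working session

There is one attempt and no reset: what is moved stays moved. The work goes in short steps, Python scripts to look and compute and a tool call to move; the robot and the scene stay as the last step left them, time stands still between calls to the robot, and variables do not carry over. Pictures are saved under pics/ and viewed, at most 10 in all, crops included, and the job is handed in when it is done.

Besides the shell and the picture viewer there is one more tool, called after "Call:" as name(argument=value, ...) on one line, values as JSON. jog_arm: Moves the arm, as the interface text tells. Its arguments: {"type":"object","properties":{"steps":{"type":"array","items":{"type":"number"}},"jaw":{"type":"number"},"newtons":{"type":"number"}},"required":["steps"]}

```bash
ls; mkdir -p pics; cat > h.py <<'E'
import numpy as np, cv2, pickle
from cell import *
def P(c):
    R,_=cv2.Rodrigues(np.array(c["rvec"],float)); return R,np.array(c["tvec"],float).ravel()
def ray(c,uv,z):
    R,t=P(c); d=R.T@np.array([(uv[0]-c["cx"])/c["fx"],(uv[1]-c["cy"])/c["fy"],1.]); o=-R.T@t
    return o+d*(z-o[2])/d[2]
def proj(c,X):
    R,t=P(c); p=np.atleast_2d(X)@R.T+t; return np.c_[p[:,0]/p[:,2]*c["fx"]+c["cx"],p[:,1]/p[:,2]*c["fy"]+c["cy"]]
def save(n,im): cv2.imwrite("pics/"+n+".png",im[...,::-1])
E
python3 - <<'E'
from h import *
a=camera("scene");b=camera("side")
pickle.dump((a,b),open("ab.pkl","wb"))
save("scene0",a["image"]);save("side0",b["image"])
for c in(a,b):
    R,t=P(c);print(-R.T@t,R[2])
    for n in["block_mid","stage_top","beaker","zero_cap","amber_bottle","paint_can","sample_jar","pail_lid","spatula"]:
        for s in silhouettes(c,n):print(n,np.round(s["conf"],2),np.round(s["uv"]),ray(c,s["uv"],30).round())
E
```

```text
pics
[1408.23975101  296.06639902  938.7287698 ] [-0.67233585 -0.21508338 -0.70831041]
block_mid 0.88 [432. 287.] [591. 348.  30.]
block_mid 0.81 [380. 273.] [587. 214.  30.]
stage_top 0.75 [232. 207.] [ 471. -250.   30.]
beaker 0.86 [302. 217.] [447. -42.  30.]
zero_cap 0.72 [281. 269.] [651. -29.  30.]
amber_bottle 0.95 [492. 299.] [582. 491.  30.]
paint_can 0.81 [323. 317.] [762. 118.  30.]
sample_jar 0.93 [238. 292.] [ 757. -102.   30.]
sample_jar 0.16 [379. 280.] [608. 216.  30.]
pail_lid 0.89 [514. 273.] [477. 540.  30.]
pail_lid 0.75 [378. 279.] [607. 215.  30.]
pail_lid 0.53 [281. 268.] [648. -30.  30.]
pail_lid 0.34 [229. 209.] [ 481. -255.   30.]
spatula 0.96 [138. 226.] [ 628. -463.   30.]
[  -34.88646008 -1058.79394823  1330.59010086] [ 0.36382909  0.61474469 -0.69979809]
block_mid 0.78 [280. 225.] [574. 204.  30.]
block_mid 0.59 [263. 203.] [575. 331.  30.]
beaker 0.95 [285. 286.] [463. -34.  30.]
zero_cap 0.51 [338. 272.] [626. -66.  30.]
amber_bottle 0.97 [252. 168.] [629. 528.  30.]
sample_jar 0.68 [384. 257.] [781. -87.  30.]
sample_jar 0.66 [337. 270.] [626. -59.  30.]
pail_lid 0.58 [334. 318.] [ 523. -209.   30.]
spatula 0.93 [416. 386.] [ 587. -500.   30.]
```

View pics/scene0.png

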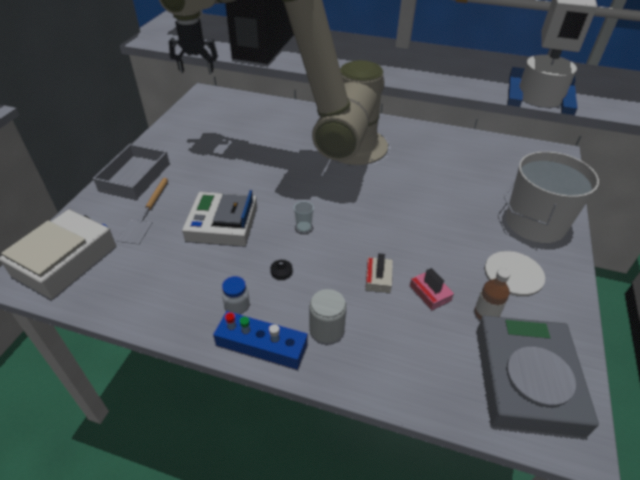

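View pics/side0.png

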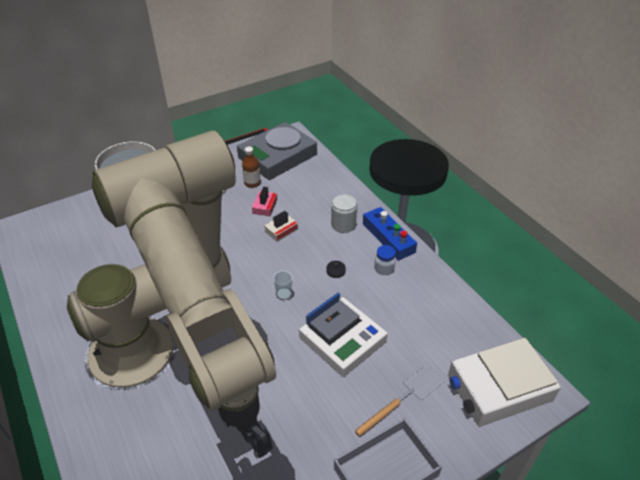

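Candidates for the block are the white slab at scene (380,273), side (281,226), and the pink look-alike at scene (432,287), side (263,203). The description says white, so I choose the first. The meter is at scene (230,212), side (338,328), with its blue stop on the world +y side. I'll check the choice in one close crop.

```bash
python3 - <<'E'
from h import *
a,b=pickle.load(open("ab.pkl","rb"))
def t(c,u,v,w=44):
    h=w*3//4; return cv2.resize(c["image"][v-h:v+h,u-w:u+w],(400,300),interpolation=cv2.INTER_CUBIC)
save("crop0",np.vstack([np.hstack([t(a,380,273),t(a,222,215)]),np.hstack([t(b,281,226),t(b,342,330,52)])]))
E
```

```text
(no output)
```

View pics/crop0.png

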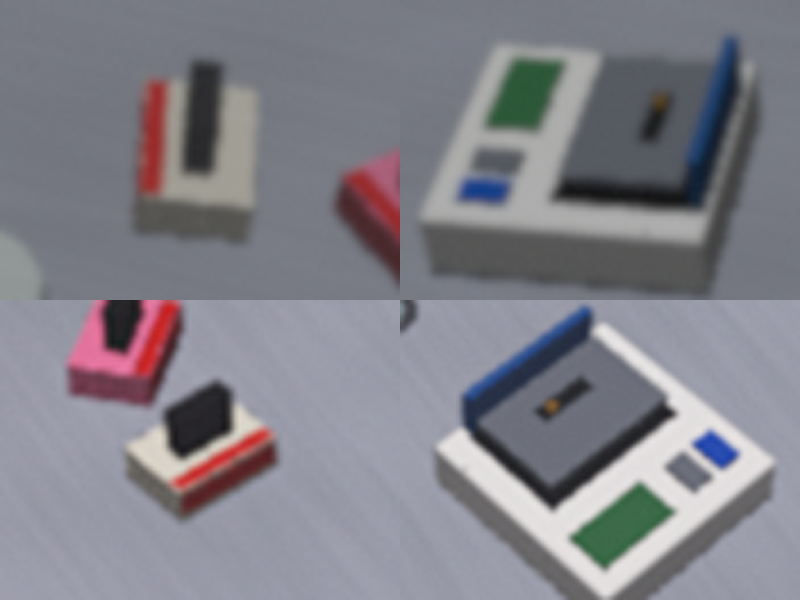

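The crops show the white block with its red stripe on the world −y side and its bar nearly along world x. The meter has its blue stop on the +y side, and the brass pin is at the far (base-side) end of the slot, at scene ≈(235,204). Now I'll fit poses from the corners.

```bash
cat >> h.py <<'E'
from scipy.optimize import least_squares
def fit(obs,x0):  # obs: list of (cam, local Nx3, uv Nx2); returns x,y,yaw
    def T(p,L):
        c,s=np.cos(p[2]),np.sin(p[2]); L=np.array(L,float)
        return np.c_[L[:,0]*c-L[:,1]*s+p[0],L[:,0]*s+L[:,1]*c+p[1],L[:,2]]
    f=lambda p:np.concatenate([(proj(c,T(p,L))-np.array(uv)).ravel() for c,L,uv in obs])
    r=least_squares(f,x0,x_scale=[10,10,.1]); return r.x,np.sqrt(np.mean(r.fun**2)),T
E
python3 - <<'E'
from h import *
a,b=pickle.load(open("ab.pkl","rb"))
m=lambda o,k,l,off:[[o[0]+(x-off[0])*k,o[1]+(y-off[1])*k] for x,y in l]
# block; local +y = stripe; yaw~pi
A=m((336,240),.22,[(137,200),(250,210),(257,90),(148,80)],(0,0))
LA=[(-45,32,30),(-45,-32,30),(45,-32,30),(45,32,30)]
B=m((237,193),.22,[(128,450),(180,487),(272,432)],(0,300))
LB=[(45,-32,30),(45,32,30),(-45,32,30)]
for o in([(a,LA,A)],[(b,LB,B)],[(a,LA,A),(b,LB,B)]): print("block",*[np.round(v,3) for v in fit(o,[580,210,np.pi])[:2]])
A=m((178,182),.22,[(606,55),(565,180),(690,190)],(400,0)); LA=[(-58,-38,65),(58,-38,65),(58,38,65)]
B=m((290,291),.26,[(475,427),(553,487),(667,400),(600,335)],(400,300)); LB=[(-58,38,65),(-58,-38,65),(58,-38,65),(58,38,65)]
for o in([(a,LA,A)],[(b,LB,B)],[(a,LA,A),(b,LB,B)]): print("stage",*[np.round(v,3) for v in fit(o,[470,-240,0])[:2]])
print("pin",ray(a,m((178,182),.22,[(660,102)],(400,0))[0],70),ray(b,m((290,291),.26,[(553,405)],(400,300))[0],70))
s=read_state(); print(s["time"],s["position"],s["ee_rot"],s["gripper_width"])
w=camera("wrist");R,t=P(w);print(-R.T@t,R,w["fx"])
E
```

```text
block [581.064 212.309   3.313] 0.404
block [578.895 210.271   3.375] 0.763
block [580.599 211.816   3.327] 0.709
stage [ 5.12187e+02 -2.25491e+02  2.28000e-01] 0.277
stage [ 5.07099e+02 -2.38741e+02  2.02000e-01] 0.714
stage [ 5.08363e+02 -2.33027e+02  2.28000e-01] 1.593
pin [ 498.82729048 -222.37175909   70.        ] [ 494.92234262 -229.74926234   70.        ]
1.0 [ 121.10584658 -510.84675656  208.09428915] [ 3.12031475e+00  3.64902304e-01 -1.36605551e-05] 85.51781688839519
[ 187.42466552 -495.96321952  374.27870451] [[ 2.31500703e-01 -9.72834652e-01 -4.06209150e-04]
 [-9.36042011e-01 -2.22859047e-01  2.72321866e-01]
 [-2.65014675e-01 -6.26624746e-02 -9.62206130e-01]] 430.79524950185146
```

Block is at about (581,212), yaw 3.33, and the stage at about (509,-233), yaw 0.22. Plan: keep the tool yaw at 0.2 and look down on the meter on the way. Then pick the block, with joint 6 at about 1.74, and turn it +3.18 to the meter, with joint 6 at about −2.2.

Call:
jog_arm(steps=[60, 45, 12, 0, 0, 0, 120, 90, 12, 0, 0, 0, 175, 135, 12, 0, 0, 0, 230, 180, 12, 0, 0, 0, 280, 220, 12, 0, 0, 0, 320, 262, 12, 0, 0, 0, 320, 262, 12, 0, 0, 0, 320, 262, 12, 0, 0, 0, 320, 262, 12, 0, 0, 0, 320, 262, 12, 0, 0, 0], jaw=100)

```text
time: 2.3
position: [440.5, -249.7, 220.1]
ee_rot: [3.12, 0.362, -0.0]
contact_force: [-0.2, 0.1, 0.4]
gripper_width: 85.4
grip_force: 0.0
```

```bash
python3 - <<'E'
from h import *
w=camera("wrist");pickle.dump(w,open("w1.pkl","wb"));save("w1",w["image"])
s=read_state();print(s["time"],s["position"],s["ee_rot"],s["q"])
E
```

```text
2.35 [ 440.50994783 -249.64068919  220.1169204 ] [ 3.12054511e+00  3.62429491e-01 -1.30058796e-04] [-7.47280457e-01  2.62663337e-01  1.53267861e+00 -1.12023725e-04
  1.34625044e+00  5.92290879e-01]
```

View pics/w1.png

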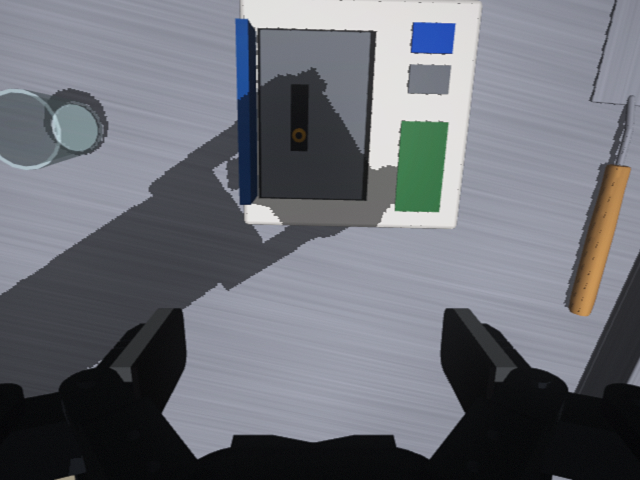

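The wrist view shows the stage corners at about (259,30), (374,32), (366,200) and (260,199). The slot spans (291–308, 84–151) and the pin is at (299,134), towards −x, with the blue stop on the left (+y).

```bash
python3 - <<'E'
from h import *
w=pickle.load(open("w1.pkl","rb"));a,b=pickle.load(open("ab.pkl","rb"))
L=[(58,38,65),(58,-38,65),(-58,-38,65),(-58,38,65)];uv=[(259,30),(374,32),(366,200),(260,199)]
im=w["image"]; g=cv2.cvtColor(im,cv2.COLOR_RGB2GRAY)
p,e,T=fit([(w,L,uv)],[509,-233,.22]);print(p,e)
L2=[(62,55,45),(-85,-120,45),(85,-120,45)]
for q,l in(((299,134),75),((299.5,84),65),((299,151),65)):
    X=ray(w,q,l);c,s=np.cos(p[2]),np.sin(p[2]);d=X-[*p[:2],0];print(q,X.round(1),(d[0]*c+d[1]*s).round(1),(-d[0]*s+d[1]*c).round(1))
print("proj corners",proj(w,T(p,L)).round(1).tolist())
hp=[(85,55,45),(-85,55,45),(-85,-120,45),(85,-120,45),(60,47,85),(-60,47,85),(60,43,85),(-60,43,85)]
print("housing/stop",proj(w,T(p,hp)).round(0).tolist())
print("in scene",proj(a,T(p,L)).round(1).tolist(),"side",proj(b,T(p,L)).round(1).tolist())
cv2.imwrite("pics/w1c.png",0*g[:2,:2])
E
```

```text
[ 5.05854351e+02 -2.36278787e+02  2.13894834e-01] 1.636818374313037
(299, 134) [ 493.8 -227.8   75. ] -10.0 10.9
(299.5, 84) [ 526.8 -220.3   65. ] 23.8 11.2
(299, 151) [ 481.5 -230.2   65. ] -22.5 11.1
proj corners [[260.6, 30.0], [372.0, 32.2], [363.5, 200.1], [262.9, 198.3]]
housing/stop [[239.0, -7.0], [245.0, 226.0], [459.0, 230.0], [486.0, -2.0], [243.0, 20.0], [247.0, 206.0], [249.0, 20.0], [253.0, 206.0]]
in scene [[238.8, 221.2], [211.3, 219.1], [221.4, 192.4], [247.2, 194.3]] side [[339.8, 300.2], [359.4, 316.0], [328.7, 339.9], [309.2, 323.0]]
```

The fit is consistent: the pin is 11 mm off the stage centre in y (should be 10) and at stage x ≈ −10.5. The block's middle belongs at about (496,-237.5). Now to look at the block from above.

Call:
jog_arm(steps=[14, 60, 0, 0, 0, -0.02, 28, 120, 0, 0, 0, -0.046, 40, 180, 0, 0, 0, -0.046, 52, 240, 0, 0, 0, -0.046, 62, 300, 0, 0, 0, -0.046, 70, 360, 0, 0, 0, -0.046, 76, 415, 0, 0, 0, -0.046, 79, 449, 0, 0, 0, -0.046, 79, 449, 0, 0, 0, -0.046, 79, 449, 0, 0, 0, -0.046])

```text
time: 3.6
position: [520.2, 199.1, 220.1]
ee_rot: [3.128, 0.291, -0.0]
contact_force: [0.7, 0.2, -0.6]
gripper_width: 85.5
grip_force: 0.0
```

```bash
python3 - <<'E'
from h import *
w=camera("wrist");pickle.dump(w,open("w2.pkl","wb"));save("w2",w["image"])
s=read_state();print(s["time"],s["position"],s["ee_rot"],s["q"])
E
```

```text
3.65 [520.28235111 198.87650711 220.13879976] [ 3.12795136e+00  2.90487189e-01 -9.85389125e-05] [ 1.54854005e-01  3.75741122e-01  1.37872181e+00 -1.80518604e-04
  1.38720364e+00  1.54047812e+00]
```

View pics/w2.png

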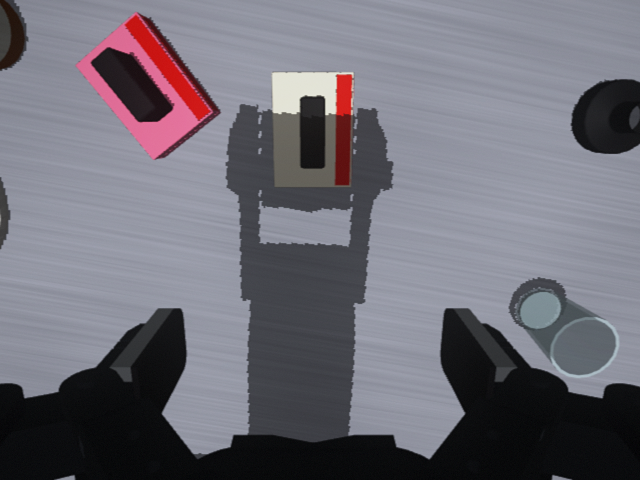

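The wrist view shows the white block with top corners (272,72), (354,73), (351,186) and (275,186). Its bar top spans (300–325, 97–168) and the red stripe is on the right (−y).

```bash
python3 - <<'E'
from h import *
w=pickle.load(open("w2.pkl","rb"))
L=[(-45,-32,30),(-45,32,30),(45,32,30),(45,-32,30)];uv=[(272.5,72),(353.5,73),(351.5,187),(274.5,187)]
L2=[(-25,-9,70),(-25,9,70),(25,9,70),(25,-9,70)];uv2=[(301,96),(325,96),(325,168),(301,168)]
for o in([(w,L,uv)],[(w,L2,uv2)],[(w,L,uv),(w,L2,uv2)]):
    p,e,T=fit(o,[580,212,3.327]);print(p,p[2]-np.pi,e)
print(proj(w,T(p,L)).round(1).tolist(),proj(w,T(p,L2)).round(1).tolist())
E
```

```text
[576.38108253 208.82110956   3.32587406] 0.1842814027783164 0.6342668631172665
[576.95133371 208.91917439   3.32817941] 0.186586756142054 0.49695980508413
[576.69823249 208.87612786   3.32639177] 0.18479911622965872 0.6355024459797813
[[271.8, 71.4], [354.5, 71.6], [351.4, 187.3], [274.4, 187.2]] [[300.1, 96.2], [326.0, 96.3], [325.3, 168.5], [300.6, 168.5]]
```

Call:
jog_arm(steps=[30, 5, 0, 0, 0, 0, 56, 10, 0, 0, 0, 0, 56, 10, -40, 0, 0, 0, 56, 10, -80, 0, 0, 0, 56, 10, -120, 0, 0, 0, 56, 10, -155, 0, 0, 0, 56, 10, -175, 0, 0, 0, 56, 10, -183, 0, 0, 0, 56, 10, -183, 0, 0, 0, 56, 10, -183, 0, 0, 0])

```text
time: 4.9
position: [576.7, 210.0, 38.2]
ee_rot: [-3.128, -0.292, -0.003]
contact_force: [-0.6, -0.2, -0.7]
gripper_width: 85.6
grip_force: 0.0
```

Call:
jog_arm(steps=[0, 0, 0, 0, 0, 0, 0, 0, 0, 0, 0, 0, 0, 0, 0, 0, 0, 0, 0, 0, 0, 0, 0, 0, 0, 0, 0, 0, 0, 0, 0, 0, 0, 0, 0, 0, 0, 0, 0, 0, 0, 0, 0, 0, 0, 0, 0, 0, 0, 0, 0, 0, 0, 0, 0, 0, 0, 0, 0, 0], jaw=0, newtons=70)

```text
time: 6.15
position: [576.3, 210.2, 37.4]
ee_rot: [-3.128, -0.293, -0.001]
contact_force: [-2.4, -0.6, 6.1]
gripper_width: 15.7
grip_force: 69.9
```

Call:
jog_arm(steps=[0, 0, 30, 0, 0, 0, 0, 0, 85, 0, 0, 0, 0, 0, 140, 0, 0, 0, -5, -30, 163, 0, 0, 0.18, -15, -70, 163, 0, 0, 0.36, -25, -110, 163, 0, 0, 0.54, -35, -150, 163, 0, 0, 0.72, -45, -190, 163, 0, 0, 0.9, -50, -230, 163, 0, 0, 1.08, -55, -270, 163, 0, 0, 1.26])

```text
time: 7.4
position: [520.5, -61.0, 199.4]
ee_rot: [-2.348, -2.086, 0.001]
contact_force: [-0.1, -0.5, -2.7]
gripper_width: 15.8
grip_force: 69.0
```

Call:
jog_arm(steps=[-5, -25, 0, 0, 0, 0.18, -10, -50, 0, 0, 0, 0.36, -15, -80, 0, 0, 0, 0.54, -20, -110, 0, 0, 0, 0.72, -25, -140, 0, 0, 0, 0.9, -25, -165, 0, 0, 0, 1.08, -25, -178, 0, 0, 0, 1.26, -25, -178, 0, 0, 0, 1.44, -25, -178, 0, 0, 0, 1.62, -25, -178, 0, 0, 0, 1.8])

```text
time: 8.65
position: [495.8, -237.6, 199.2]
ee_rot: [0.174, -3.136, -0.002]
contact_force: [-0.3, -0.3, -3.0]
gripper_width: 15.6
grip_force: 69.0
```

Call:
jog_arm(steps=[0, 0, 0, 0, 0, 0.111, 0, 0, 0, 0, 0, 0.111, 0, 0, 0, 0, 0, 0.111, 0, 0, 0, 0, 0, 0.111, 0, 0, 0, 0, 0, 0.111, 0, 0, 0, 0, 0, 0.111, 0, 0, 0, 0, 0, 0.111, 0, 0, 0, 0, 0, 0.111, 0, 0, 0, 0, 0, 0.111, 0, 0, 0, 0, 0, 0.111])

```text
time: 9.9
position: [496.1, -237.8, 200.1]
ee_rot: [-0.339, 3.123, 0.0]
contact_force: [-0.2, -0.6, -2.6]
gripper_width: 16.1
grip_force: 69.0
```

```bash
python3 - <<'E'
from h import *
w=camera("wrist");pickle.dump(w,open("w3.pkl","wb"))
a=camera("scene");b=camera("side");pickle.dump((a,b),open("ab3.pkl","wb"))
t=lambda c,u,v,k=56:cv2.resize(c["image"][v-k*3//4:v+k*3//4,u-k:u+k],(400,300),interpolation=cv2.INTER_CUBIC)
s=read_state();print(s["time"],s["position"],s["ee_rot"],s["q"])
p=[*s["position"][:2],180]
ua=proj(a,p)[0].astype(int);ub=proj(b,p)[0].astype(int);print(ua,ub)
save("c3",np.vstack([np.hstack([t(a,*ua),t(b,*ub)]),np.hstack([cv2.resize(w["image"],(400,300)),cv2.resize(w["image"][200:440,160:480],(400,300))])]))
E
```

```text
10.05 [ 496.10717743 -237.856313    200.09154021] [-3.38873668e-01  3.12325196e+00 -1.65533772e-05] [-6.60061177e-01  3.74373955e-01  1.43334535e+00 -2.61330211e-07
  1.33385844e+00 -2.44701241e+00]
[225 170] [332 293]
```

View pics/c3.png

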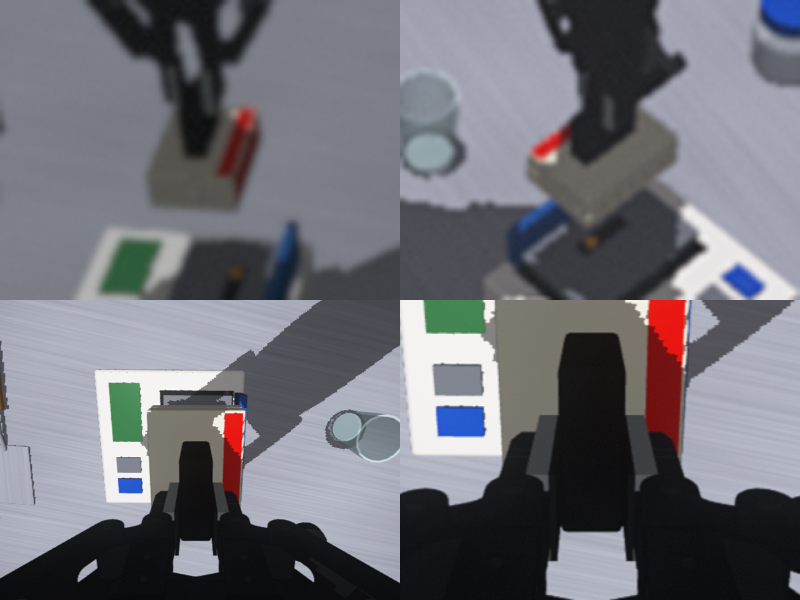

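The pictures show the block held level over the meter, with its red stripe on the stop's side. In the wrist view the slab's far edge is near row 173 (columns about 237–392), and the bar's far end is at row 226 (292–334). Now I'll fit the block's place in the hand.

```bash
python3 - <<'E'
from h import *
w=pickle.load(open("w3.pkl","rb"));s=read_state();im=w["image"].astype(int)
g=im.sum(2)
print("row190",[(u,im[190,u].tolist()) for u in list(range(232,244,1))+list(range(384,398))])
print("col315",[(v,g[v,300]) for v in list(range(160,184))]);print("bar",[(v,g[v,315]) for v in range(215,236)]);print("row235",[(u,g[235,u]) for u in list(range(282,298))+list(range(328,344))])
L=[(-45,-32,193),(-45,32,193)];L2=[(-25,-9,233),(-25,9,233)]
p,e,T=fit([(w,L,[(237,173),(392,173)]),(w,L2,[(292,226.4),(334.4,226.4)])],[496,-238,.214]);print(p,e,proj(w,T(p,L+L2)).tolist())
E
```

```text
row190 [(232, [245, 244, 244]), (233, [246, 245, 245]), (234, [230, 227, 225]), (235, [157, 154, 149]), (236, [122, 119, 108]), (237, [122, 119, 110]), (238, [126, 124, 113]), (239, [125, 122, 113]), (240, [126, 123, 113]), (241, [124, 121, 112]), (242, [125, 122, 113]), (243, [126, 123, 114]), (384, [234, 25, 22]), (385, [234, 26, 20]), (386, [234, 23, 20]), (387, [234, 29, 25]), (388, [237, 110, 101]), (389, [242, 214, 200]), (390, [239, 236, 221]), (391, [184, 182, 177]), (392, [88, 111, 159]), (393, [62, 92, 153]), (394, [81, 88, 111]), (395, [86, 85, 92]), (396, [84, 82, 88]), (397, [85, 83, 90])]
col315 [(160, np.int64(208)), (161, np.int64(207)), (162, np.int64(202)), (163, np.int64(204)), (164, np.int64(201)), (165, np.int64(201)), (166, np.int64(202)), (167, np.int64(206)), (168, np.int64(255)), (169, np.int64(263)), (170, np.int64(264)), (171, np.int64(280)), (172, np.int64(264)), (173, np.int64(258)), (174, np.int64(260)), (175, np.int64(261)), (176, np.int64(300)), (177, np.int64(339)), (178, np.int64(354)), (179, np.int64(353)), (180, np.int64(361)), (181, np.int64(350))
[... 733 characters left out ...]
292, np.int64(62)), (293, np.int64(64)), (294, np.int64(66)), (295, np.int64(67)), (296, np.int64(61)), (297, np.int64(67)), (328, np.int64(61)), (329, np.int64(63)), (330, np.int64(57)), (331, np.int64(60)), (332, np.int64(60)), (333, np.int64(59)), (334, np.int64(54)), (335, np.int64(91)), (336, np.int64(255)), (337, np.int64(349)), (338, np.int64(350)), (339, np.int64(347)), (340, np.int64(346)), (341, np.int64(350)), (342, np.int64(349)), (343, np.int64(346))]
[ 4.88089137e+02 -2.40230165e+02  2.11889931e-01] 8.592343183076357 [[233.3208976849671, 160.92637230554953], [394.29259591530626, 161.753632112304], [285.7126913109476, 236.39082847270794], [341.8114832938462, 236.66181446059332]]
```

```bash
python3 - <<'E'
from h import *
w=pickle.load(open("w3.pkl","rb"))
for z0 in(161,163,165):
    L=[(-45,-32,z0+30),(-45,32,z0+30)];L2=[(-25,-9,z0+30),(-25,9,z0+30),(-25,-9,z0+70),(-25,9,z0+70)]
    p,e,T=fit([(w,L,[(235.3,176.3),(391.3,176.3)]),(w,L2,[(292,226),(334,226),(286.5,252),(340,252)])],[496,-238,.214]);print(z0,p,e,proj(w,T(p,L+L2)).round(1).tolist())
w1=pickle.load(open("w1.pkl","rb"));im=w1["image"][100:170,270:330].astype(int)
m=(im[...,0]-im[...,2]>25);v,u=np.nonzero(m);print("pin px",u.mean()+270,v.mean()+100,len(u),u.min()+270,u.max()+270,v.min()+100,v.max()+100)
print(ray(w1,(u.mean()+270,v.mean()+100),73))
E
```

```text
161 [ 4.94215678e+02 -2.38940597e+02  2.16195318e-01] 0.9696262655888525 [[234.4, 176.4], [392.0, 176.5], [291.6, 224.3], [334.6, 224.4], [285.9, 253.2], [340.6, 253.3]]
163 [ 4.93752816e+02 -2.39044524e+02  2.16191238e-01] 1.3150806894932674 [[233.4, 175.9], [392.9, 176.0], [291.4, 224.4], [334.9, 224.4], [285.5, 253.7], [341.0, 253.7]]
165 [ 4.93289477e+02 -2.39148562e+02  2.16186973e-01] 1.759297665710367 [[232.5, 175.3], [393.9, 175.4], [291.1, 224.4], [335.1, 224.4], [285.1, 254.2], [341.4, 254.2]]
pin px 298.5596330275229 134.47706422018348 109 292 305 128 141
[ 493.29288717 -227.49684522   73.        ]
```

The block is at about (494.1,-239.0) in the hand and belongs at about (495.4,-237.3), so I shift (+1,+1.5) and descend gently. Underside height is about TCP z − 37: on the pin tip TCP ≈ 112, dropped ≈ 102, fully down ≈ 90.

Call:
jog_arm(steps=[1, 1.5, -30, 0, 0, 0, 1, 1.5, -60, 0, 0, 0, 1, 1.5, -78, 0, 0, 0, 1, 1.5, -82, 0, 0, 0, 1, 1.5, -82, 0, 0, 0, 1, 1.5, -85, 0, 0, 0, 1, 1.5, -88, 0, 0, 0, 1, 1.5, -91, 0, 0, 0, 1, 1.5, -93, 0, 0, 0, 1, 1.5, -93, 0, 0, 0])

```text
time: 11.3
position: [497.1, -236.3, 107.0]
ee_rot: [0.339, -3.123, -0.0]
contact_force: [0.7, -0.3, -2.3]
gripper_width: 15.9
grip_force: 69.0
```

No contact force 5 mm below the pin-tip height, which suggests the pin is in the socket. Continuing down.

Call:
jog_arm(steps=[0, 0, -1, 0, 0, 0, 0, 0, -2, 0, 0, 0, 0, 0, -3, 0, 0, 0, 0, 0, -4, 0, 0, 0, 0, 0, -5, 0, 0, 0, 0, 0, -6, 0, 0, 0, 0, 0, -7, 0, 0, 0, 0, 0, -8, 0, 0, 0, 0, 0, -8, 0, 0, 0, 0, 0, -8, 0, 0, 0])

```text
time: 12.55
position: [497.2, -236.4, 99.3]
ee_rot: [-0.339, 3.123, -0.0]
contact_force: [-2.6, 0.9, 5.2]
gripper_width: 15.9
grip_force: 69.9
```

```bash
python3 - <<'E'
from h import *
a=camera("scene");b=camera("side");pickle.dump((a,b),open("ab4.pkl","wb"))
t=lambda c,u,v,k=48:cv2.resize(c["image"][v-k*3//4:v+k*3//4,u-k:u+k],(400,300),interpolation=cv2.INTER_CUBIC)
w=camera("wrist")["image"]
s=read_state();print(s["time"],s["position"],s["contact_force"],s["moment"])
p=[*s["position"][:2],80]
save("c4",np.vstack([np.hstack([t(a,*proj(a,p)[0].astype(int)),t(b,*proj(b,p)[0].astype(int))]),np.hstack([cv2.resize(w,(400,300)),cv2.resize(w[60:300,160:480],(400,300))])]))
E
```

```text
12.7 [ 497.16802308 -236.39840574   99.38036173] [-2.4808863   2.2483576   4.94890176] [0.28501537 0.4364326  0.01541322]
```

View pics/c4.png

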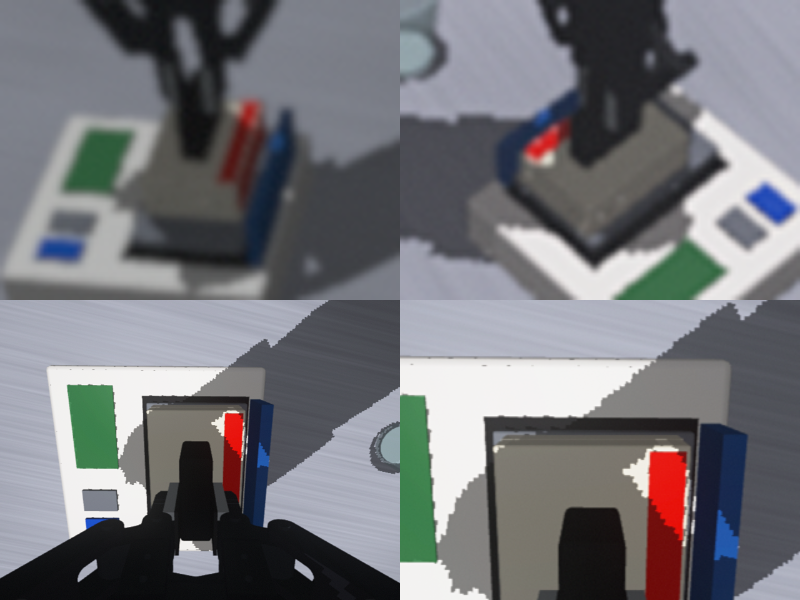

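The pictures show the block flat on the stage inside its outline, with the stripe beside the blue stop. The force (about 7.6 N net at about 3 mm of stage travel) matches the spring with the pin in the socket. Pressing down now.

Call:
jog_arm(steps=[-0.5, 0.5, -1, 0, 0, 0, -0.5, 0.5, -2, 0, 0, 0, -0.5, 0.5, -4, 0, 0, 0, -0.5, 0.5, -5, 0, 0, 0, -0.5, 0.5, -6, 0, 0, 0, -0.5, 0.5, -7, 0, 0, 0, -0.5, 0.5, -8, 0, 0, 0, -0.5, 0.5, -9, 0, 0, 0, -0.5, 0.5, -9, 0, 0, 0, -0.5, 0.5, -9, 0, 0, 0])

```text
time: 13.95
position: [497.2, -236.4, 91.2]
ee_rot: [-0.339, 3.122, -0.003]
contact_force: [-2.4, 0.2, 11.1]
gripper_width: 15.7
grip_force: 70.5
```

Call:
jog_arm(steps=[0, 0, -0.5, 0, 0, 0, 0, 0, -1, 0, 0, 0, 0, 0, -1.5, 0, 0, 0, 0, 0, -2, 0, 0, 0, 0, 0, -2, 0, 0, 0, 0, 0, -2, 0, 0, 0, 0, 0, -2, 0, 0, 0, 0, 0, -2, 0, 0, 0, 0, 0, -2, 0, 0, 0, 0, 0, -2, 0, 0, 0])

```text
time: 15.2
position: [497.2, -236.5, 90.3]
ee_rot: [-0.339, 3.121, -0.004]
contact_force: [-5.7, 3.6, 20.4]
gripper_width: 15.4
grip_force: 71.7
```

```bash
python3 - <<'E'
from h import *
a=camera("scene");b=camera("side")
t=lambda c,u,v,k=48:cv2.resize(c["image"][v-k*3//4:v+k*3//4,u-k:u+k],(400,300),interpolation=cv2.INTER_CUBIC)
w=camera("wrist");pickle.dump((a,b,w),open("e.pkl","wb"));w=w["image"]
s=read_state();print(s["time"],s["position"],s["ee_rot"],s["contact_force"],s["moment"])
p=[*s["position"][:2],80]
save("c5",np.vstack([np.hstack([t(a,*proj(a,p)[0].astype(int)),t(b,*proj(b,p)[0].astype(int))]),np.hstack([cv2.resize(w,(400,300)),cv2.resize(w[60:300,160:480],(400,300))])]))
E
```

```text
15.35 [ 497.22540983 -236.44490989   90.33046153] [-0.33897906  3.12126576 -0.0036482 ] [-6.16513113  3.02193329 20.1329872 ] [0.61407781 1.15159865 0.03322632]
```

View pics/c5.png

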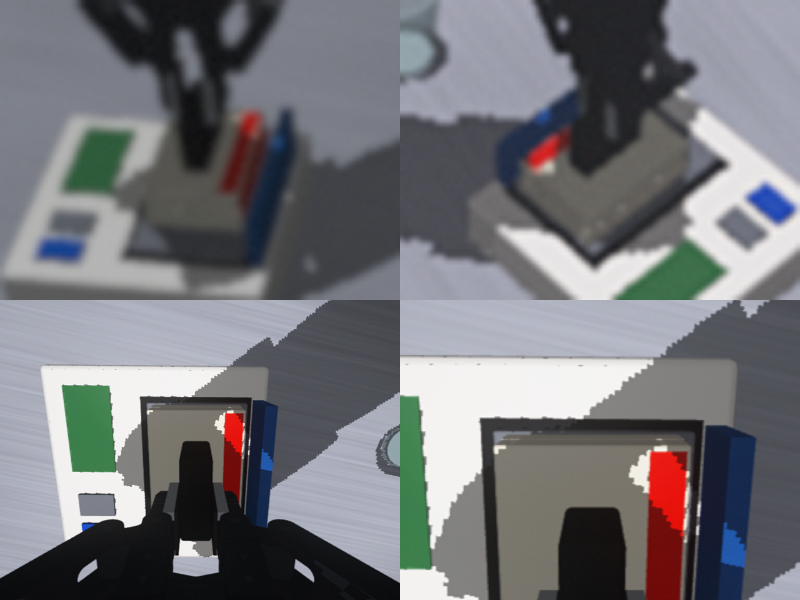

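The block is flat, the stripe faces the stop, and the stage has sunk into the housing onto its lower stop (23 N net, TCP z at the predicted 90.3). Handing in.

```bash
python3 -c "
from cell import *
print(finish_job())"
```

```text
the job is handed in; nothing more can be done
None
```

I handed the job in at about 15 s of the 51 s allowed. The block is over the pin with its striped side to the stop, pressed fully down and still gripped; the judge's verdict was not shown.

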